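# Centre the muffin on the cake stand

### The arm

A 7-joint arm with a two-finger parallel gripper is mounted at the origin on the work surface. World frame = base frame: x ahead of the robot, y to its left, z up, the work surface at z = 0. Lengths are in mm, angles in rad, forces in N, time in s.
With the tool pointing down it reaches from about 400 to 900 mm from the base axis. Payload 5.6 kg.
Tool frame: the origin (TCP) lies midway between the tips of the shut fingers; the grasp point (between the pads) lies 19 mm behind it; z points along the fingers, y is the line along which they close (so a half turn about z gives the same grasp; the last joint's range is limited). The gripper opens to 92 mm and grips with 3 to 60 N. Pads are 20 mm wide; open, the fingers measure 128 mm over their backs; the gripper's body (75 mm by 189 mm) begins 69 mm behind the grasp point.
Start: joints at [1.119, 0.468, -0.012, 1.603, 0.006, 1.071, -0.056], TCP at [258.341, -596.464, 214.592] pointing down, gripper open.
Joint ranges: [-2.53, 2.53], [-0.31, 2.02], [-1.57, 1.55], [0.28, 2.44], [-1.29, 4.43], [0.15, 1.84], [-2.92, 2.92]. Speed limits (rad/s): [2.57, 2.57, 3.14, 3.14, 3.14, 3.14, 3.14].

### API

Orientations are given as a unit quaternion [w, x, y, z].
In Python, from cell import arm, viewer, close_job gives the robot as it stands (arm), with the cameras (viewer) and the job as plain functions. Calls block until the motion is done:
- arm.movep(position, orientation): joint-space move of the TCP to a pose.
- arm.line_to(position, orientation=None, velocity=150, f_stop=None): straight line of the TCP; orientation=None keeps the orientation; velocity is the mean speed in mm/s. With f_stop (N) it stops when the force on the tool has changed by that much, and returns True; else False.
- arm.movej(angles): joint-space move.
- arm.open_gripper() and arm.clamp(grip_force=None): open the fingers fully, or close them until they stop; grip_force is the grip in N (None keeps the last).
- arm.pause(seconds).
- arm.inverse_kinematics(position, orientation): joint angles nearest the present ones, or None.
- arm.observe(): the state.
- viewer.camera(name): name is "scene" or "top"; returns (picture, depth): 420x560x3 uint8, blue, green, red; 420x560 float32, mm along the optical axis (not along the pixel's ray), 0 where there is no reading.
- viewer.get_calibration(name): a dict with "K" (3x3 intrinsics, pixels), "eye" and "orientation" of the camera in the world. Camera axes: x right, y down, z forward; pixel columns grow to the right and rows downward; lengths in mm; the calibration is good to about 2 mm. A picture is of the moment at which its call begins. get_calibration takes no time and is no camera call.
A pose or a line that the arm cannot do raises arm.PlanningError and nothing moves.
- close_job(): hands the job in; it is judged then, once.
The state is a dict: "clock": time; "joint_pos": joint angles; "dq": joint speeds; "joint_torque": joint torques, N m; "ee_pos": TCP position; "ee_rot": TCP orientation; "contact_force": force on the tool from outside, world axes, zero at the start; "wrist_torque": the same for the moment, N m; "finger_gap": finger opening in mm; "finger_force": force on a finger pad.
Only numpy, scipy, OpenCV 4.12 (cv2) and the standard library are available. Lean on these libraries where they do the work, as an engineer would, in place of code of your own. Each camera call takes 0.05 s, during which the arm holds its last target. There are 200 camera calls.

### The job

The muffin on the little footed cake stand was set down well off-centre; nudge it to the middle of the plate with light pushes of the fingertips, so that the glass dome could later go over it with an even gap all round. It is top-heavy and rocks on its narrow foot: be gentle, keep it standing on the plate throughout, never pinch or lift it, and leave it upright in the middle with nothing touching it. Leave the stand where it is and everything else alone.

Things in the scene. Friction and masses are not known exactly. Their poses are not given: they have to be found in the camera images.
- muffin: the muffin on the cake stand: pleated paper case, domed brown top, round, 70 mm tall, about 80 to 145 g, foot only 50 mm across and bulged underneath (flat for the middle 26 mm, 1.8 mm higher at its edge), so it rocks by up to 0.15 rad and settles back. Starts 20 to 31 mm off-centre. Slides (friction 0.34 to 0.5) when pushed slowly at the crown. Origin: centre of its underside; z up
- crown (a point): point on the muffin's axis at its widest level, 42 mm above its underside: 72 mm across there. Below, the case tapers (64 mm across at 36 mm height, 50 mm at the foot); above, the crust domes in (56 mm across at 61 mm height). An upright finger that reaches below this level meets the muffin here
- stand: footed cake stand of cream glazed stoneware with a dark rim, round, loose, 0.6 kg, on the chopping board (board top 20 mm above the table): plate 121 mm across on a slim stem, foot 94 mm across, 90 mm tall. Origin: centre of its underside, on the plate's axis; z up; its yaw has no visible meaning
- plate_centre (a point): centre of the flat plate's top, 110 mm above the table. The plate has no raised lip
- egg_cup: egg cup with a brown egg in it, one piece, 49 mm across, 80 mm tall, on the board. Origin: centre of its underside; z up
- ramekin: small cream stoneware cup, 80 mm across the rim, 42 mm tall, on the board. Origin: centre of its underside; z up
- cutter: round steel pastry cutter (open ring), 64 mm across, 38 mm tall, on the board. Origin: centre of its underside; z up
- brush: flat pastry brush with a wooden handle lying on the board, 200 mm long along its own x (bristles at +x, 38 mm wide), 17 mm high. Origin: under its middle
- dome: glass cake dome with a glass knob, 100 mm across outside (95 mm inside), 134 mm tall to the top of the knob, on the table to the right. Origin: centre of its underside; z up
- jar: clip-top glass jar of flour, 106 mm across, 147 mm tall, on the table to the far right. Origin: centre of its underside; z up
- muffin_b: a muffin like the first, standing on the wire cooling rack at the left (rack top 22 mm above the table). Origin: centre of its underside
- muffin_c: another such muffin on the cooling rack. Origin: centre of its underside

How it is judged:
By the outcome, as a careful person would: the job done as asked, in the order asked, and still so for the second after the job is handed in, with the robot touching nothing.
It also fails if it takes over 51 s, if anything falls off the work surface, if the arm or the gripper's body presses on something with over 40 N, if the wrist force passes 120 N, or if a joint passes its speed limit or range.

## Working session

There is one attempt and no reset: what is moved stays moved. The work goes in short steps, each a Python script; the robot and the scene stay as the last script left them, time stands still between calls to the robot, and variables do not carry over. Pictures are saved under pics/ and viewed, at most 10 in all, crops included, and the job is handed in when it is done.

```bash
mkdir -p pics; ls; python3 - <<'E'
from cell import arm, viewer, close_job
import cv2,numpy as np
for n in("scene","top"):
    p,d=viewer.camera(n);cv2.imwrite(f"pics/{n}0.png",p);np.save(f"pics/{n}0.npy",d)
    print(n,viewer.get_calibration(n))
o=arm.observe();print(o["clock"],o["ee_pos"],o["ee_rot"],o["finger_gap"])
E
```

```text
cell.py
pics
scene {'K': array([[542.76483276,   0.        , 269.76853761],
       [  0.        , 542.76483276, 212.28283602],
       [  0.        ,   0.        ,   1.        ]]), 'eye': array([1699.72500351, -263.52067527,  953.59236701]), 'orientation': array([-0.37236747,  0.69223383,  0.54915575, -0.28387102])}
top {'K': array([[442.44126132,   0.        , 275.63304157],
       [  0.        , 442.44126132, 213.10283609],
       [  0.        ,   0.        ,   1.        ]]), 'eye': array([ 427.95885819,   47.5705555 , 1375.73902424]), 'orientation': array([ 0.02280567, -0.70589102,  0.70747274, -0.0260786 ])}
0.1 [ 258.12691166 -595.99363073  213.75319205] [-7.54205134e-04  9.79186131e-01  2.02962822e-01 -2.11790483e-04] 92.12166801807128
```

View pics/scene0.png

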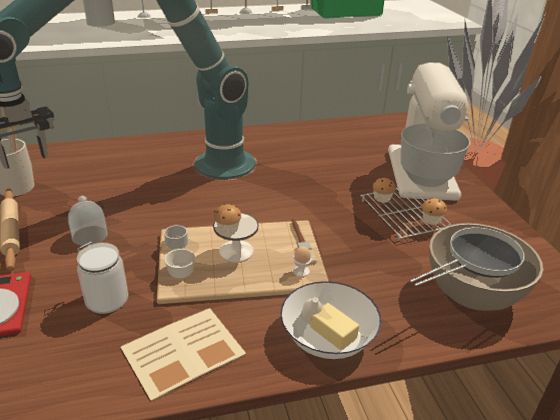

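View pics/top0.png

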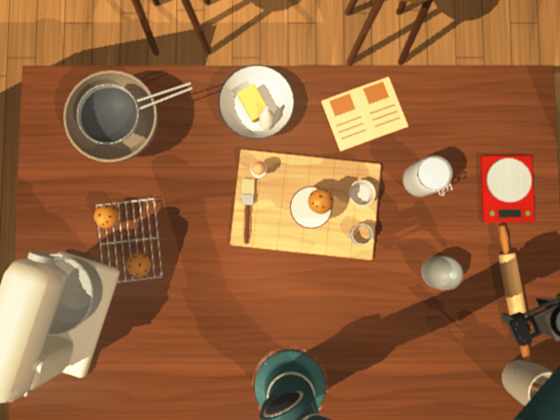

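The top view shows the plate at about (311,207) and the muffin at (320,201), offset up and to the right, which is +x, −y. The egg cup is at (259,170), the ramekin at (362,191) and the cutter at (362,233). Next I'll measure from depth.

```bash
cat > h.py <<'E'
from cell import arm, viewer, close_job
import cv2,numpy as np
from scipy.spatial.transform import Rotation as R
from scipy.optimize import least_squares
def cloud(n,d=None):
    if d is None: p,d=viewer.camera(n)
    c=viewer.get_calibration(n);K=c["K"];q=c["orientation"]
    v,u=np.mgrid[:d.shape[0],:d.shape[1]]
    P=np.stack([(u-K[0,2])/K[0,0]*d,(v-K[1,2])/K[1,1]*d,d],-1)
    W=P@R.from_quat([q[1],q[2],q[3],q[0]]).as_matrix().T+c["eye"]
    W[d<=0]=np.nan
    return W
def circ(X,r=None,c0=None):
    c0=X.mean(0) if c0 is None else c0
    f=(lambda p:np.hypot(*(X-p[:2]).T)-(r or p[2]))
    s=least_squares(f,[*c0,r or 30],loss="soft_l1",f_scale=1.5)
    return s.x,np.sqrt(np.mean(s.fun**2))
E
python3 - <<'E'
from h import *
for n in("top","scene"):
    W=cloud(n,np.load(f"pics/{n}0.npy"))
    if n=="top": print("plate px",W[212,300],"muffin px",W[201,320],"board",W[240,290],"table",W[300,300],"obj",W[170,259],W[191,362],W[233,362])
    c=W[212,300,:2] if n=="top" else c
    Z=W[...,2]; near=np.hypot(W[...,0]-c[0],W[...,1]-c[1])<110
    pl=near&(abs(Z-110)<5); mu=near&(Z>125)&(Z<190)
    print(n,"plate",pl.sum(),np.median(Z[pl]),W[pl].min(0),W[pl].max(0))
    print("muffin",mu.sum(),W[mu].min(0),W[mu].max(0))
    # silhouettes
    for nm,m,zz in(("plate+muf",pl|mu,110),("muf",mu,0)):
        k=m.astype(np.uint8); 
        e=m&~cv2.erode(k,np.ones((3,3))).astype(bool)
        if nm!="muf": e&=pl
        print(nm,circ(W[e][:,:2]), "n",e.sum())
    # axis from muffin dome surface: fit sphere-ish
    Q=W[mu&(Z>158)]
    s=least_squares(lambda p:np.linalg.norm(Q-p[:3],axis=1)-p[3],[*Q.mean(0)[:2],140,35],loss="soft_l1")
    print("sphere",s.x,len(Q))
    p=cv2.imread(f"pics/{n}0.png"); 
    r,cc=np.where(pl|mu);b=p[r.min()-12:r.max()+12,cc.min()-12:cc.max()+12]
    cv2.imwrite(f"pics/{n}0c.png",cv2.resize(b,None,fx=6,fy=6,interpolation=cv2.INTER_NEAREST)); print(r.min()-12,cc.min()-12,b.shape)
E
```

```text
plate px [518.56608371 -28.24936664 111.03548441] muffin px [543.62549993 -78.80566429 178.28226713] board [439.34449812  -2.87998456  11.74843345] table [255.18957587 -33.206691     0.27758614] obj [642.72897389  89.76962617  96.33862173] [ 589.39321862 -225.00817162   22.0974672 ] [ 460.09456742 -222.73882151   23.17018218]
top plate 886 109.25222204930344 [ 472.61645619 -117.51879881  105.03806731] [5.91350530e+02 4.75576546e-01 1.14908240e+02]
muffin 517 [ 509.73920707 -117.47296638  149.12317542] [579.82601788 -47.19731925 184.76193025]
plate+muf (array([537.17647423, -66.53152316,  52.01977805]), np.float64(12.715526185152417)) n 367
muf (array([545.11404078, -81.3506617 ,  33.10740285]), np.float64(6.8306399281660175)) n 126
sphere [545.96016829 -81.86198984 142.44618234  38.31396841] 484
175 278 (65, 67, 3)
scene plate 585 110.09966064626815 [ 481.29477975 -122.32812167  105.09752583] [598.45113808  -2.3530336  114.9726329 ]
muffin 583 [ 518.58909505 -120.13965855  125.24118229] [587.88147817 -50.62530617 181.92597375]
plate+muf (array([535.90175773, -61.79801919,  56.99986062]), np.float64(13.08166865320155)) n 171
muf (array([551.45630727, -85.93688728,  27.80251004]), np.float64(4.926528541327082)) n 113
sphere [548.42611463 -85.21062066 140.42048539  40.49330305] 386
192 201 (60, 68, 3)
```

```bash
cat >> h.py <<'E'
def proj_plane(n,uv,z):
    c=viewer.get_calibration(n);K=c["K"];q=c["orientation"]
    r=np.c_[(uv[:,0]-K[0,2])/K[0,0],(uv[:,1]-K[1,2])/K[1,1],np.ones(len(uv))]@R.from_quat([q[1],q[2],q[3],q[0]]).as_matrix().T
    return (c["eye"]+r*((z-c["eye"][2])/r[:,2])[:,None])[:,:2]
def blob(m):
    k,l,s,_=cv2.connectedComponentsWithStats(m.astype(np.uint8))
    return l==1+np.argmax(s[1:,4])
def outline(m):
    # sub-pixel-ish outline: contour of 8x enlarged mask
    b=cv2.GaussianBlur(cv2.resize(m.astype(np.float32),None,fx=8,fy=8,interpolation=cv2.INTER_LINEAR),(0,0),6)
    c=max(cv2.findContours((b>.5).astype(np.uint8),cv2.RETR_EXTERNAL,cv2.CHAIN_APPROX_NONE)[0],key=len)[:,0].astype(float)
    return (c+.5)/8-.5
def measure(d=None,c=(532,-60),plate=True):
    W=cloud("top",d);Z=W[...,2];rr=np.hypot(W[...,0]-c[0],W[...,1]-c[1])
    mm=blob((Z>131)&(Z<190)&(rr<85))
    M,e=circ(proj_plane("top",outline(mm),152),36)
    out=[M[:2],e,Z[mm].max()]
    if plate:
        pm=blob(((Z>65)&(Z<190)&(rr<100))); X=proj_plane("top",outline(pm),110)
        X=X[np.hypot(*(X-M[:2]).T)>50]
        P,e2=circ(X,60.5,np.array(c)); out+=[P[:2],e2,circ(X,None,np.array(c))[0]]
    return out
E
python3 - <<'E'
from h import *
d=np.load("pics/top0.npy"); print(*measure(d))
W=cloud("scene",np.load("pics/scene0.npy"));Z=W[...,2];rr=np.hypot(W[...,0]-535,W[...,1]+61)
pm=blob((Z>100)&(Z<118)&(rr<75)); X=proj_plane("scene",outline(pm),110)
print("scene plate",X.min(0),X.max(0))
mm=blob((Z>125)&(Z<190)&(rr<85)); print("muf rows/cols",[ (a.min(),a.max()) for a in np.where(mm)])
for _ in range(3): print(*[np.round(x,1) for x in measure()])
o=arm.observe();print(o["contact_force"],o["clock"])
u=np.array([-.47,.88]);u/=np.hypot(*u)
for s in(1,-1):
    x=np.array([*u*s,0]);z=np.array([0,0,-1.]);Q=R.from_matrix(np.c_[x,np.cross(z,x),z]).as_quat()
    q=[Q[3],*Q[:3]];print(q,arm.inverse_kinematics([578,-145,140],q))
E
```

```text
[545.81730509 -81.97124844] 0.6338571807927476 184.76193025492353 [532.06908131 -58.53774124] 0.4001878318052053 [532.02422887 -58.45970803  60.40661747]
scene plate [ 482.93870253 -123.80739981] [603.87154994  -2.42515753]
muf rows/cols [(np.int64(204), np.int64(231)), (np.int64(214), np.int64(240))]
[545.8 -82. ] 0.6 184.5 [532.  -58.5] 0.4 [532.  -58.5  60.5]
[545.9 -81.9] 0.7 184.2 [532.  -58.5] 0.4 [532.  -58.5  60.5]
[545.9 -82. ] 0.6 182.9 [532.  -58.6] 0.4 [532.  -58.6  60.4]
[0.24302626 0.50568052 0.22190363] 0.25
[np.float64(0.0), np.float64(0.5142429344801536), np.float64(0.8576445676020111), np.float64(0.0)] [ 0.63945372  0.54706559 -0.59951903  1.77216388  0.37261879  0.93774421
  0.37440949]
[np.float64(-0.0), np.float64(0.8576445676020111), np.float64(-0.5142429344801536), np.float64(0.0)] [ 0.14684808  0.46037869  0.0553681   1.80646693 -0.03202226  0.87560942
 -2.43406889]
```

```bash
cat >> h.py <<'E'
def quat(u):
    x=np.array([*u,0]);z=np.array([0,0,-1.]);Q=R.from_matrix(np.c_[x,np.cross(z,x),z]).as_quat()
    return [Q[3],*Q[:3]]
E
python3 - <<'E'
from h import *
M=np.array([545.85,-82.]);P=np.array([532.,-58.5]);u=(P-M)/np.hypot(*(P-M));q=quat(u)
at=lambda c,s,z:[*(c-u*s),z]
arm.clamp(5)
arm.movep(at(M,72,240),q)
o=arm.observe();print(o["clock"],o["finger_gap"],o["ee_pos"])
arm.line_to(at(M,72,138),velocity=120)
print(*measure(plate=False)); p,_=viewer.camera("top");cv2.imwrite("pics/t1.png",p[130:290,200:420].repeat(3,0).repeat(3,1))
p,_=viewer.camera("scene");cv2.imwrite("pics/s1.png",p[130:300,120:340].repeat(3,0).repeat(3,1))
o=arm.observe();print(o["clock"],o["ee_pos"],o["contact_force"])
E
```

```text
3.6 0.539909164467622 [ 582.00980919 -145.94161507  239.73174081]
[545.81845699 -81.93535859] 0.6163417261068878 184.62860034216328
4.75 [ 582.97705485 -144.16758839  138.90025745] [ 0.19686802 -0.63582029  0.27594866]
```

View pics/t1.png

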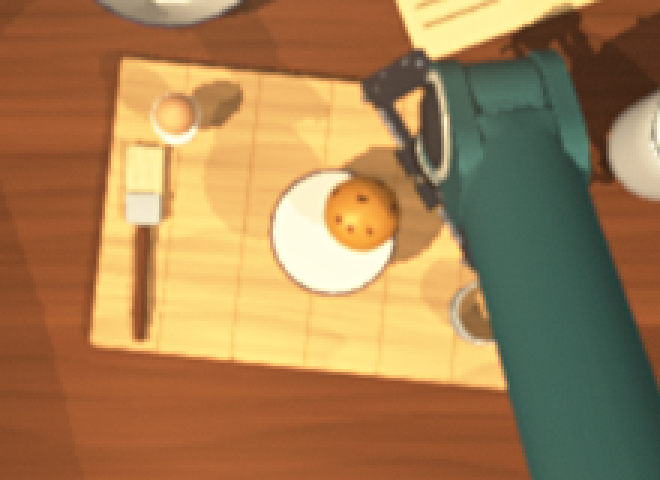

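View pics/s1.png

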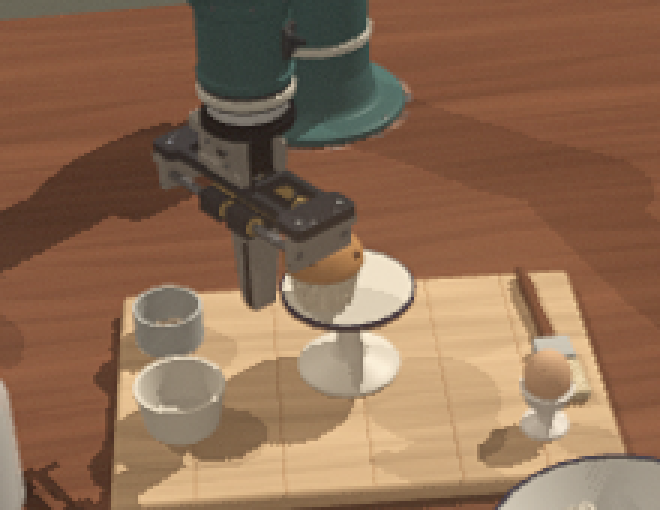

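In the top crop the muffin at (362,213) is unoccluded and the plate is at (333,232). In the scene crop the shut fingers hang just to the left of the muffin and touch nothing. I'll push most of the way now.

```bash
python3 - <<'E'
from h import *
M=np.array([545.85,-82.]);P=np.array([532.,-58.5]);u=(P-M)/np.hypot(*(P-M))
at=lambda c,s,z:[*(c-u*s),z]
def rep(t,plate=False):
    m=measure(plate=plate);o=arm.observe();e=o["ee_pos"][:2]
    n=np.array([-u[1],u[0]])
    print(t,round(o["clock"],2),"muf rel P along/lat",np.round([(m[0]-P)@u,(m[0]-P)@n],1),"fit",round(m[1],2),"tcp-muf",np.round((m[0]-e)@u,1),"F",np.round(o["contact_force"],2),m[3:] )
arm.line_to(at(M,52,138),velocity=25); rep("near")
for s in (20,12,6): # remaining distance by nominal geometry
    arm.line_to(at(P,46+s,138),velocity=10); rep(s)
arm.line_to(at(P,46+16,138),velocity=20); arm.pause(.5); rep("back",True)
E
```

```text
near 5.75 muf rel P along/lat [-27.    0.1] fit 0.91 tcp-muf 52.5 F [ 0.49 -0.47  0.14] []
20 7.28 muf rel P along/lat [-17.4  -0.7] fit 2.58 tcp-muf 48.6 F [ 0.18 -0.12  1.5 ] []
12 8.28 muf rel P along/lat [-9.1 -1.4] fit 2.65 tcp-muf 48.9 F [ 0.69 -0.49 -0.18] []
6 9.07 muf rel P along/lat [-3.2 -1.9] fit 2.82 tcp-muf 48.8 F [-0.02  0.43  0.06] []
back 10.28 muf rel P along/lat [-4.3 -1.8] fit 0.55 tcp-muf 57.7 F [-0.01  0.05 -0.79] [array([531.97946464, -58.41475489]), np.float64(1.0870420201355975), array([531.92875096, -58.33346425,  60.3148256 ])]
```

```bash
python3 - <<'E'
from h import *
u0=np.array([-13.85,23.5]);u0/=np.hypot(*u0);P=np.array([532.,-58.5])
M=P-4.3*u0-1.8*np.array([-u0[1],u0[0]]); v=(P-M)/np.hypot(*(P-M));q=quat(v);print(M,v)
def rep(t,plate=False):
    m=measure(plate=plate);o=arm.observe();e=o["ee_pos"][:2]
    print(t,round(o["clock"],2),"muf-P",np.round(m[0]-P,1),"along",np.round((m[0]-P)@v,1),"fit",round(m[1],2),"tcp-muf",np.round((m[0]-e)@v,1),*m[3:])
arm.line_to([*(M-u0*72),138],velocity=30)
arm.line_to([*(M-v*66),138],q,velocity=20); rep("rot",True)
arm.line_to([*(M-v*54),138],velocity=15); rep("near")
arm.line_to([*(P-v*48.),138],velocity=8); rep("push")
arm.line_to([*(P-v*62),138],velocity=20); arm.pause(.5); rep("back",True)
E
```

```text
[535.73400355 -61.29055864] [-0.80102277  0.59863388]
rot 12.5 muf-P [ 3.7 -2.8] along -4.6 fit 0.55 tcp-muf 66.0 [531.76564226 -58.36848297] 0.8389038379192394 [531.73379075 -58.3563928   60.28431549]
near 13.5 muf-P [ 3.6 -2.7] along -4.5 fit 0.83 tcp-muf 54.3
push 15.03 muf-P [-0.2  1. ] along 0.8 fit 3.04 tcp-muf 48.8
back 16.43 muf-P [0.4 0.4] along -0.1 fit 0.65 tcp-muf 61.9 [531.54966253 -57.9971272 ] 2.6786842379914613 [531.11418281 -57.60506777  59.72614028]
```

```bash
python3 - <<'E'
from h import *
v=np.array([-.801,.599]);P=np.array([532.,-58.5])
arm.line_to([*(P-v*85),138],velocity=40)
arm.line_to([*(P-v*85),240],velocity=120)
arm.movep([420,-420,300],quat(v)); arm.pause(.5)
print(*measure()); o=arm.observe();print(o["clock"],o["ee_pos"])
p,d=viewer.camera("top");cv2.imwrite("pics/t2.png",p[130:290,200:420].repeat(3,0).repeat(3,1))
p,d=viewer.camera("scene");cv2.imwrite("pics/s2.png",p[130:300,120:340].repeat(3,0).repeat(3,1))
E
```

```text
[532.41344434 -58.13984449] 0.7140728310898113 185.14968395718734 [531.98580733 -58.49750142] 0.3667504618089729 [531.98541598 -58.49809573  60.45128424]
20.075 [ 420.06856542 -419.9185501   300.00900253]
```

View pics/t2.png

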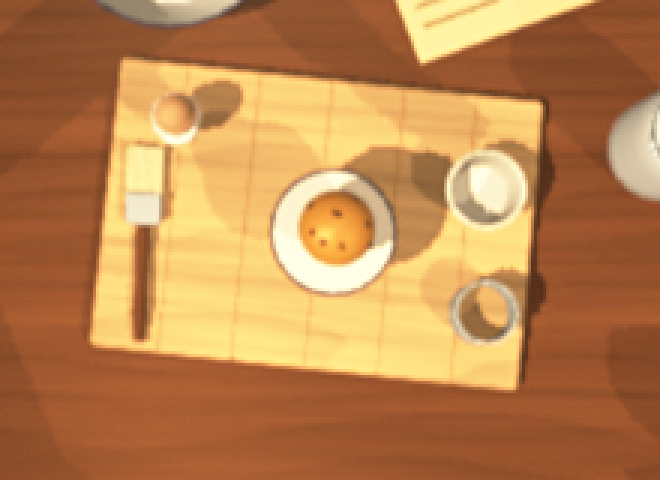

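View pics/s2.png

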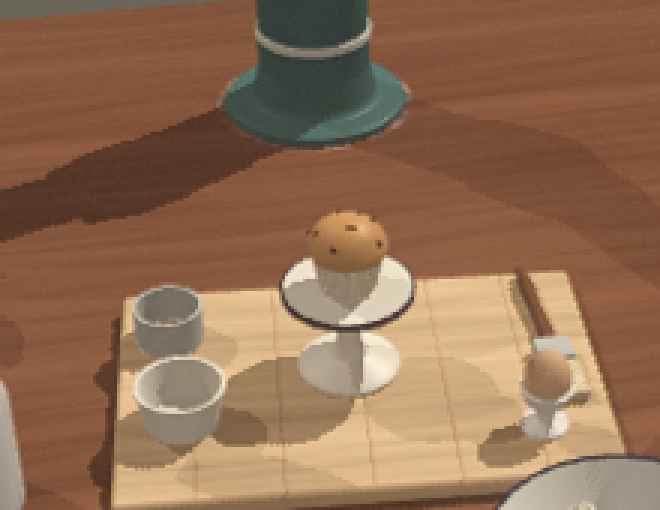

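The top crop shows the muffin at (337,228) on the plate at (333,232), and the small offset is what parallax would give. In the scene crop it stands upright at the middle and nothing touches it. The measured offset is 0.6 mm and the stand hasn't moved.

```bash
python3 -c "
from cell import arm, viewer, close_job
print(close_job())"
```

```text
the job is handed in; nothing more can be done
None
```

The muffin stands upright about 0.6 mm from the plate's centre with nothing touching it, the stand has not moved, and the job was handed in at about 20 s of the 51 s allowed.

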